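# Weigh a portion of red dates and fill the jar

## Task

Take the measure that holds the red dates out of the wooden rack (there only its black carrying bar is in reach) and seat it flat in the blue pocket of the scale, letting go of it. Then take it again, this time so that it can be tipped, and pour all five dates through the funnel into the glass jar, without touching the dates with the gripper or moving the spare measure, tin, honey jar, bowl or carton. Finally stand the empty measure upright again and let go.

Things in the scene. Friction and masses are not known exactly. Their poses are not given: they have to be found in the camera images.
- measure: Steel scoop-cup with the dates. Origin: centre under its flat 56 (x) x 66 (y) mm foot; z up, +x to the spout. Walls 45 mm high, flat sides at y=+-33; the +x side is a 40 deg ramp from the floor to a lip at x=56, z=38. Black carrying bar over the open top: 12 mm thick in x, 66 long in y, centre x=-3, z=65 to 75, on two legs flush with the sides. About 220 g.
- lip (a point): Middle of the measure's pouring lip (56 mm in +x and 38 mm up from the measure's origin); axes as the measure's.
- spare: Empty spare measure, same shape and axes; leave it alone. It and the measure start in the two cells, side by side along their y, of a fixed wooden rack with walls 40 mm high and floor at 5 mm; only about 4 mm are free beside their side faces, and which cell is which varies.
- pocket (a point): Centre of the pocket's floor on a fixed white bench scale (150 x 150 mm), 28 mm above the bench. Pocket 61 (x) x 71 (y) mm inside, blue rim 8 mm high and 8 mm wide: 2.5 mm play each side of the measure's foot. The measure goes in with its x along the pocket's x, either way round; its ramp overhangs the rim.
- funnel_mouth (a point): Centre of the fixed funnel's upper rim, 150 mm above the bench, 136 mm across; 45 deg cone to a 44 mm bore spout ending 62 mm below the rim, inside a glass jar on the same axis (50 mm bore, mouth 55 mm and floor 136 mm below the rim). Wooden base 140 x 140 x 10 mm; two thin posts on the +x side end below the rim.
- date0: A whole dried red date, a rounded lump 18 mm thick and 24 mm long (along its y), 12 g. Origin: its centre.
- date1: A whole dried red date, a rounded lump 18 mm thick and 24 mm long (along its y), 12 g. Origin: its centre.
- date2: A whole dried red date, a rounded lump 18 mm thick and 24 mm long (along its y), 12 g. Origin: its centre.
- date3: A whole dried red date, a rounded lump 18 mm thick and 24 mm long (along its y), 12 g. Origin: its centre.
- date4: A whole dried red date, a rounded lump 18 mm thick and 24 mm long (along its y), 12 g. Origin: its centre.
- tea_tin: Green tea tin, 64 mm across, 100 mm tall; leave it alone. Origin: centre of the underside.
- honey_jar: Amber glass jar with a white lid, 60 mm across, 85 mm tall; leave it alone. Origin: centre of the underside.
- bowl: Empty steel bowl, 110 mm across, 45 mm tall; leave it alone. Origin: centre of the underside.
- tea_carton: Small cardboard carton, 70 x 100 x 60 mm; leave it alone. Origin: centre of the underside.

How it is judged:
On the way, in this order (a step that is already met when the one before it is completed fails the run):
1. The measure, all five dates in it, sits in the scale's pocket: flat on its floor within 3 mm, centred within 5 mm, square within 5 degrees, let go by the gripper for 0.5 s (horizontal distance between measure and pocket below 0.005 m and z of measure in the frame of pocket below 0.003 m and angle between the x axis of measure and the x axis of pocket, either way round below 0.09 rad and angle between measure's own z axis and vertical below 0.06 rad and contact force between the fingers and measure below 0.05 N and distance between each of date0, date1, date2, date3, date4 and measure below 0.065 m), for 0.5 s.
2. The measure is tipped more than 50 degrees with its lip above the funnel's rim and within 65 mm of the funnel's axis, for 0.1 s (angle between measure's own z axis and vertical above 0.873 rad and horizontal distance between lip and funnel_mouth below 0.065 m and z of lip in the frame of funnel_mouth above 0 m), for 0.1 s.
At the end, for the whole second after the job is handed in: All five dates lie at rest inside the glass jar (below 75 mm above its floor, none left in the funnel). The empty measure stands at rest and upright (within 11 degrees) on the bench, the scale or in the rack, with its foot less than 50 mm above the bench. The robot touches nothing (horizontal distance between each of date0, date1, date2, date3, date4 and funnel_mouth below 0.027 m and z of each of date0, date1, date2, date3, date4 in the frame of funnel_mouth below -0.061 m and linear speed of each of date0, date1, date2, date3, date4 below 0.05 m/s and angle between measure's own z axis and vertical below 0.2 rad and height (world z) of measure below 0.05 m and linear speed of measure below 0.02 m/s and contact force between each of the arm, the fingers and anything else below 0.1 N).
It fails at once if The spare measure, tin, honey jar, bowl or carton was moved by more than 30 mm (distance of any of spare, tea_tin, honey_jar, bowl, tea_carton from where it was at the start of the episode above 0.03 m).
It fails at once if The gripper's fingers touched a date (more than 0.5 N) (contact force between the fingers and date0 above 0.5 N or contact force between the fingers and date1 above 0.5 N or contact force between the fingers and date2 above 0.5 N or contact force between the fingers and date3 above 0.5 N or contact force between the fingers and date4 above 0.5 N).
It also fails if it takes over 72 s, if anything falls off the work surface, if the arm or the gripper's body presses on something with over 40 N, if the wrist force passes 120 N, or if a joint passes its speed limit or range.

## Robot

A 7-joint arm with a two-finger parallel gripper is mounted at the origin on the work surface. World frame = base frame: x ahead of the robot, y to its left, z up, the work surface at z = 0. Lengths are in m, angles in rad, forces in N, time in s.
With the tool pointing down it reaches from about 0.425 to 0.925 m from the base axis. Payload 6.8 kg.
Tool frame: the origin (TCP) lies between the finger pads; the fingertips stand r.tcp_to_tips ahead of it and the grasp point (between the pads) is the TCP (r.tcp_to_tips is the distance from the TCP to the fingertips, in m); z points along the fingers, y is the line along which they close (so a half turn about z gives the same grasp; the last joint's range is limited). The gripper opens to 85 mm and grips with 20 to 120 N. Pads are 22 mm wide; open, the fingers measure 114 mm over their backs; the gripper's body (76 mm by 85 mm) begins 54 mm behind the grasp point. The pads swing forward as they close: fully open they stand 13 mm farther back than shut.
Start: joints at [-1.402, 0.477, 0.022, 1.555, -0.011, 1.109, -0.083], TCP at [0.184, 0.649, 0.25] pointing down, gripper open.
Joint ranges: [-2.96, 2.96], [-0.34, 2.1], [-1.41, 1.46], [0.24, 2.44], [-1.37, 4.51], [0.17, 1.92], [-2.96, 2.96]. Speed limits (rad/s): [2.39, 2.39, 3.14, 3.14, 3.14, 3.14, 3.14].

## Interface

Orientations are given as a rotation vector (axis times angle).
In Python, from bench import r gives the robot as it stands.
- The arm moves only by the tool servo_tool, never from a script. Its argument "commands" is a list of rows, each a list of 2 entries, a list of its own where there are three numbers: the shift along the tool's x, y, z normalised to -1 to 1, where 1 is 250 mm, then the turn, a rotation vector about the tool's x, y, z normalised to -1 to 1, where 1 is 90 degrees. In form: [[[dx, dy, dz], [ax, ay, az]], ...]. A call has 1 to 20 rows; each row is the pose to reach, as a shift and turn from the pose commanded when the call began, along the tool's axes at that moment; what a row does not reach only later rows make up. A row lasts 1/10 s, in which the tool goes at most 50 mm and 8.59 degrees, less where a joint would pass 70% of its speed; a pose out of reach is approached as far as the arm can. A call with a number of a shift or a turn outside -1 to 1 is refused whole. A call with a gripper value outside its range is refused whole. "claw" is the closure, from 0 (fully open) to 1 (shut), set as the call begins (left out, the last holds). The fingers move at their own pace and stop on an object; "squeeze" is the grip in N (left out, the last holds). Time passes only in rows, so rows that repeat a pose let the fingers close. It gives the time, the measured TCP pose, the force, the opening and the grip force at its end, in the units of the state.
- r.get_obs(): the state, without advancing time (a new reading comes with each control period).
- r.grab_frame(name): name is "scene" or "top" or "wrist"; returns (picture, depth): 384x512x3 uint8, red, green, blue; 384x512 float32, m along the optical axis (not along the pixel's ray), 0 where there is no reading.
- r.camera_model(name): a dict with "fx", "fy", "cx", "cy" (pixels), "extrinsics" (4x4, takes a point from camera to world coordinates); the wrist camera has in their place "hand_eye" (4x4, takes a point from camera to tool coordinates, whose origin is the TCP and whose axes are the flange's). Camera axes: x right, y down, z forward; pixel columns grow to the right and rows downward; lengths in m; the calibration is good to about 2 mm. A picture is of the moment at which its call begins: read the wrist's pose just before it. camera_model takes no time and is no camera call.
- r.hand_in(): hands the job in; it is judged then, once.
Trained networks look in the newest picture that a camera, given by its name, has taken for a name from the list of things; names that differ only in an ending like _2 or _b are one class to them, and where a whole thing is asked for, a point or a joint stands for the part that bears it (a point fixed in the world has none). Each returns a list of dicts, best first, with "confidence" (0 to 1); they miss things now and then, are a little off and sometimes report something else, mostly with a low value. They report only what shows in the picture. A call takes as long as a camera call.
- r.boxes_of(camera, target): "uv" ([column, row] in pixels, amid what is visible of it).
- r.mark_of(camera, target): "uv" ([column, row] in pixels: a listed point, or the origin of a listed thing).
The state is a dict: "clock": time; "joints": joint angles; "qvel": joint speeds; "tau": joint torques, N m; "tcp_pos": TCP position; "orientation": TCP orientation; "contact_force": force on the tool from outside, world axes, zero at the start; "moment": the same for the moment, N m; "grip_width": finger opening in m; "gripper_force": force on a finger pad.
Only numpy, scipy, OpenCV 4.12 (cv2) and the standard library are available. Lean on these libraries where they do the work, as an engineer would, in place of code of your own. Each camera call takes 0.05 s, during which the arm holds its last target. There are 200 camera calls.

## Working session

There is one attempt and no reset: what is moved stays moved. The work goes in short steps, Python scripts to look and compute and a tool call to move; the robot and the scene stay as the last step left them, time stands still between calls to the robot, and variables do not carry over. Pictures are saved under pics/ and viewed, at most 12 in all, crops included, and the job is handed in when it is done.

Besides the shell and the picture viewer there is one more tool, called after "Emit:" in YAML: its name, and indented under it one key for each argument. servo_tool: Moves the arm, as the interface text tells. Scaled input: -1 to 1 covers 250 mm each way for a shift and 90 degrees each way for a turn. Its arguments: {"type":"object","properties":{"commands":{"type":"array"},"claw":{"type":"number"},"squeeze":{"type":"number"}},"required":["commands"]}

```bash
mkdir -p pics; ls; cat > h.py <<'E'
from bench import r
import numpy as np, cv2
from scipy.spatial.transform import Rotation as R
def grab(n):
    o=r.get_obs(); im,d=r.grab_frame(n); c=r.camera_model(n)
    if n=="wrist":
        T=np.eye(4);T[:3,:3]=R.from_rotvec(o["orientation"]).as_matrix();T[:3,3]=o["tcp_pos"];E=T@np.array(c["hand_eye"])
    else: E=np.array(c["extrinsics"])
    return im,d,c,E
def ray(c,E,uv):
    v=E[:3,:3]@np.array([(uv[0]-c["cx"])/c["fx"],(uv[1]-c["cy"])/c["fy"],1]);return E[:3,3],v
def atz(c,E,uv,z):
    p,v=ray(c,E,uv);return p+v*(z-p[2])/v[2]
def cloud(d,c,E):
    v,u=np.indices(d.shape);P=np.stack([(u-c["cx"])/c["fx"]*d,(v-c["cy"])/c["fy"]*d,d],-1)
    W=P@E[:3,:3].T+E[:3,3];W[d==0]=np.nan;return W
def save(n,im): cv2.imwrite("pics/"+n,im[:,:,::-1])
def rel(p,rv=None):
    "world target -> shift(1=250mm), turn(1=90deg) in present tool axes"
    o=r.get_obs();A=R.from_rotvec(o["orientation"]);s=A.inv().apply(np.array(p)-o["tcp_pos"])/.25
    t=(A.inv()*R.from_rotvec(rv)).as_rotvec()/(np.pi/2) if rv is not None else np.zeros(3)
    return s.round(4),t.round(4)
E
python3 - <<'E'
from h import *
np.set_printoptions(precision=4,suppress=True)
print(r.tcp_to_tips,r.get_obs())
W=[]
for n in("top","scene"):
    im,d,c,E=grab(n);W.append(im);X=cloud(d,c,E);np.save(n+".npy",X);cv2.imwrite(n+".png",im[:,:,::-1]);print(n,E[:3,3],c["fx"])
    for t in["measure","spare","lip","pocket","funnel_mouth","date0","tea_tin","honey_jar","bowl","tea_carton"]:
        for k in r.mark_of(n,t)[:6]:
            u=np.round(k["uv"]).astype(int);q=X[u[1].clip(0,383),u[0].clip(0,511)];print(t,round(k["confidence"],2),np.round(k["uv"],1),q)
save("a_top.png",cv2.resize(W[0],(800,600)));save("a_scene.png",cv2.resize(W[1],(800,600)))
print(r.get_obs()["clock"])
E
```

```text
pics
0.019 {'clock': 0.0, 'joints': array([-1.4021,  0.4778,  0.0223,  1.5564, -0.0115,  1.1093, -0.0831]), 'qvel': array([ 0.001 , -0.    , -0.0019,  0.    , -0.0005, -0.0002,  0.0005]), 'tau': array([  0.0003, -59.6457,   1.6083, -28.1186,   0.0125,   0.0094,
        -0.    ]), 'tcp_pos': array([0.1843, 0.6488, 0.2493]), 'orientation': array([-0.4334, -3.1114,  0.0029]), 'contact_force': array([-0.6458,  0.2348, -0.5791]), 'moment': array([-0.0173,  0.0644,  0.0029]), 'gripper_force': 0.0, 'grip_width': 0.08543496797172198}
top [0.4711 0.0457 0.9724] 396.9538436249627
measure 0.86 [137.5 236.5] [0.5467 0.3239 0.0067]
spare 0.79 [140.  269.7] [0.4657 0.3155 0.0071]
lip 0.57 [161.5 230.8] [0.5557 0.2594 0.0368]
pocket 0.92 [247.  248.8] [0.5126 0.0596 0.0267]
funnel_mouth 0.97 [406.1 224.4] [ 0.5611 -0.2913  0.1039]
funnel_mouth 0.22 [209.7 153.3] [0.7275 0.1421 0.0974]
date0 0.61 [128.7 245.7] [0.5189 0.3218 0.0803]
date0 0.49 [143.  235.9] [0.5448 0.3055 0.0297]
date0 0.42 [140.6 244.8] [0.5242 0.3116 0.0214]
date0 0.41 [140.2 227.9] [0.5644 0.315  0.0243]
date0 0.35 [130.8 229.3] 
[... 486 characters left out ...]
[377.2 215.8] [0.5255 0.3179 0.0812]
lip 0.63 [346.8 219.7] [0.5418 0.2557 0.0401]
pocket 0.82 [283.  187.8] [0.5236 0.0685 0.0318]
funnel_mouth 0.66 [165.2 118.7] [ 0.5308 -0.2972  0.1151]
date0 0.61 [376.7 233.7] [0.5353 0.3345 0.028 ]
date0 0.48 [369.2 233.9] [0.5791 0.3185 0.0748]
date0 0.4 [363.9 232.3] [0.5513 0.3048 0.0357]
tea_tin 0.92 [268.5 277. ] [0.7856 0.162  0.0577]
tea_tin 0.67 [134.7 213.5] [ 0.7931 -0.2055  0.0497]
tea_tin 0.52 [378.8 233.9] [0.5317 0.3388 0.0266]
honey_jar 0.98 [179.6 230.2] [ 0.771  -0.0879  0.0378]
bowl 0.62 [222.9 246.9] [0.7437 0.0165 0.0049]
tea_carton 0.78 [133.5 213.5] [ 0.7947 -0.2071  0.0505]
tea_carton 0.21 [349.2 222.8] [0.5483 0.2634 0.0408]
1.1
```

View pics/a_top.png

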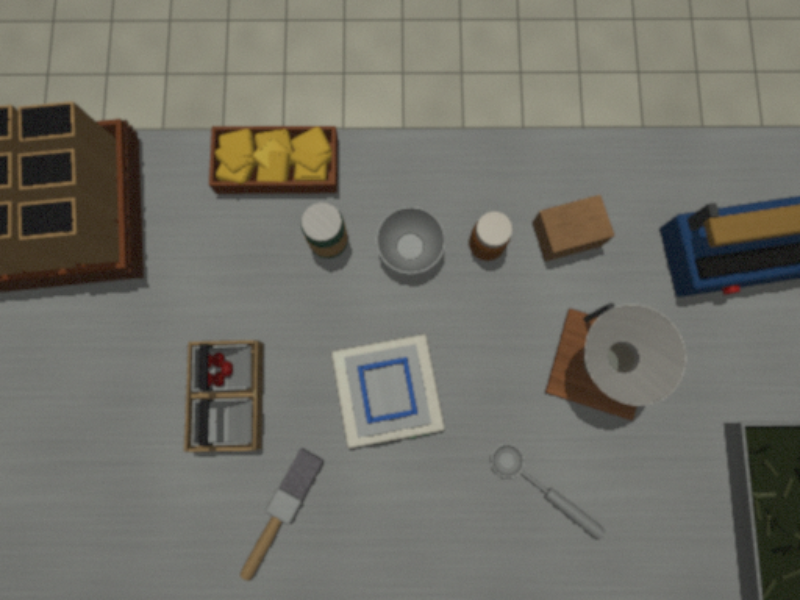

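View pics/a_scene.png

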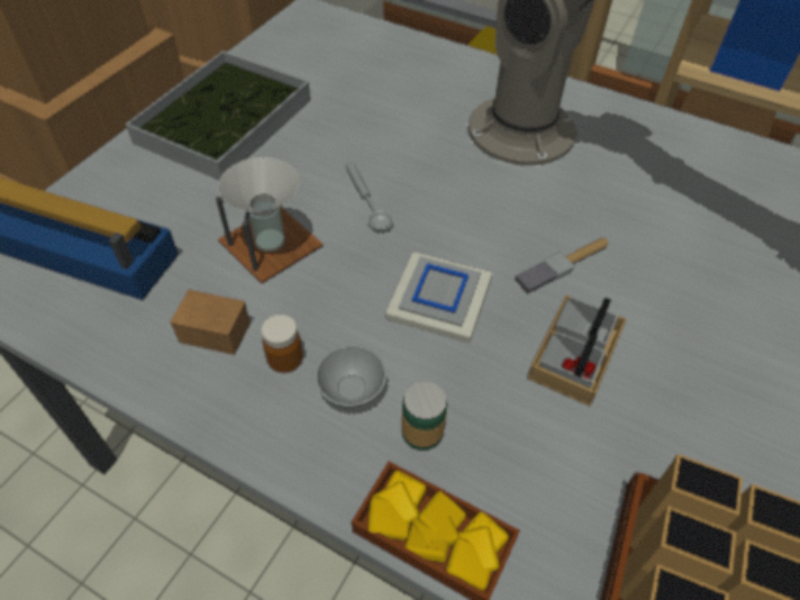

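The top picture shows the rack at the left (190–260, 340–450), with the dates in its upper cell at about (220, 370) and the spout to the right. The blue pocket is at (388, 390) and the funnel mouth at (635, 355). The scene view agrees. Next I refine the bar and pocket positions.

```bash
python3 - <<'E'
from h import *
np.set_printoptions(precision=4,suppress=True)
X=np.load("top.npy");im=cv2.imread("top.png");c=r.camera_model("top");E=np.array(c["extrinsics"])
hsv=cv2.cvtColor(im,cv2.COLOR_BGR2HSV)
m=(cv2.inRange(hsv,(100,120,50),(130,255,255))>0);m[:,:210]=0;m[:,290:]=0;m[:210]=0;m[300:]=0
v,u=np.nonzero(m);P=np.array([atz(c,E,(a,b),.036)[:2] for a,b in zip(u,v)],np.float32);print("pocket",cv2.minAreaRect(P),len(P))
b=(X[...,2]>.068)&(X[...,2]<.09)&(X[...,0]<.62)&(X[...,0]>.42)&(X[...,1]>.24)&(X[...,1]<.4)
Q=X[b][:,:2].astype(np.float32);print("bars",len(Q),cv2.minAreaRect(Q),cv2.fitLine(Q,2,0,.01,.01).ravel(),Q.min(0),Q.max(0))
f=(X[...,2]>.135)&(X[...,2]<.16)&(X[...,0]<.68)&(X[...,0]>.45)&(X[...,1]<-.15)&(X[...,1]>-.4)
print("funnel",cv2.minEnclosingCircle(X[f][:,:2].astype(np.float32)),f.sum())
for t in [(.545,.318,.27)]: print(rel(t,R.from_euler('z',0).as_rotvec()*0+(R.from_matrix(np.array([[1,0,0],[0,-1,0],[0,0,-1]]))).as_rotvec()), rel(t,R.from_matrix(np.array([[-1,0,0],[0,1,0],[0,0,-1.]])).as_rotvec()))
E
```

```text
pocket ((0.511751651763916, 0.05827686935663223), (0.08448266983032227, 0.07402696460485458), 10.084836959838867) 303
bars 366 ((0.5055117607116699, 0.32005608081817627), (0.14480039477348328, 0.013336969539523125), 2.9976649284362793) [0.9988 0.0498 0.5041 0.3202] [0.4334 0.3121] [0.5777 0.3303]
funnel ((0.5511987805366516, -0.2726370394229889), 0.06826874613761902) 1454
(array([-1.7495, -0.8807, -0.0788]), array([-0.    , -0.    ,  1.8238])) (array([-1.7495, -0.8807, -0.0788]), array([ 0.    , -0.    , -0.1762]))
```

Emit:
servo_tool:
  commands:
    - [[-0.2,-0.1,0],[0,0,-0.05]]
    - [[-0.4,-0.2,0],[0,0,-0.1]]
    - [[-0.6,-0.3,0],[0,0,-0.15]]
    - [[-0.8,-0.4,0],[0,0,-0.208]]
    - [[-1,-0.5,-0.04],[0,0,-0.208]]
    - [[-1,-0.5,-0.04],[0,0,-0.208]]

```text
clock: 1.7
tcp_pos: [0.3946, 0.457, 0.2609]
orientation: [-0.071, 3.139, -0.001]
contact_force: [0.1, 1.2, 0.2]
grip_width: 0.0852
gripper_force: 0.0
```

```bash
python3 - <<'E'
from h import *
a=np.radians(92.9);M=np.array([[np.cos(a-np.pi/2+np.pi),np.cos(a),0],[np.sin(a-np.pi/2+np.pi),np.sin(a),0],[0,0,-1]]);print(np.linalg.det(M))
print(rel((.545,.322,.27),R.from_matrix(M).as_rotvec()),r.get_obs()["tcp_pos"],r.get_obs()["joints"],r.camera_model("wrist"))
E
```

```text
0.9999999999999998
(array([-0.5768, -0.5666, -0.0351]), array([-0.0006,  0.001 , -0.0036])) [0.39458467 0.45701229 0.2608638 ] [-0.98659477  0.34998818  0.030612    1.72326126 -0.00992501  1.06823098
  0.66273813] {'fx': 285.08699589669664, 'fy': 285.08699589669664, 'cx': 255.79225590008258, 'cy': 190.09456326672412, 'hand_eye': array([[-3.20870215e-04, -9.46057928e-01, -3.23997367e-01,
         8.20141573e-02],
       [ 9.99999819e-01, -1.38607699e-04, -5.85619712e-04,
         7.55176908e-04],
       [ 5.09121642e-04, -3.23997497e-01,  9.46057801e-01,
        -1.23926861e-01],
       [ 0.00000000e+00,  0.00000000e+00,  0.00000000e+00,
         1.00000000e+00]])}
```

Emit:
servo_tool:
  commands:
    - [[-0.14,-0.14,0],[0,0,0]]
    - [[-0.3,-0.3,0],[0,0,0]]
    - [[-0.45,-0.45,0],[0,0,0]]
    - [[-0.577,-0.567,-0.035],[0,0,-0.004]]
    - [[-0.577,-0.567,-0.035],[0,0,-0.004]]
    - [[-0.577,-0.567,-0.035],[0,0,-0.004]]
    - [[-0.577,-0.567,-0.035],[0,0,-0.004]]

```text
clock: 2.4
tcp_pos: [0.5409, 0.3276, 0.2688]
orientation: [0.091, -3.139, -0.001]
contact_force: [0.7, -0.8, -0.1]
grip_width: 0.0854
gripper_force: 0.0
```

```bash
cat > bars.py <<'E'
from h import *
np.set_printoptions(precision=4,suppress=True)
im,d,c,E=grab("wrist");X=cloud(d,c,E);np.save("w.npy",X);save("w1.png",cv2.resize(im,(800,600)))
b=(X[...,2]>.066)&(X[...,2]<.09)&(X[...,0]<.62)&(X[...,0]>.42)&(X[...,1]>.28)&(X[...,1]<.36)
n,l,st,ce=cv2.connectedComponentsWithStats(b.astype(np.uint8))
for i in range(1,n):
    if st[i,4]<60: continue
    Q=X[l==i];print(st[i,4],cv2.minAreaRect(Q[:,:2].astype(np.float32)),np.median(Q,0),ce[i])
dd=cv2.inRange(cv2.cvtColor(im,cv2.COLOR_RGB2HSV),(170,120,50),(180,255,255))|cv2.inRange(cv2.cvtColor(im,cv2.COLOR_RGB2HSV),(0,150,50),(6,255,255))
Q=X[dd>0];Q=Q[np.isfinite(Q[:,2])];print("dates",len(Q),np.percentile(Q,[2,50,98],axis=0))
print(r.get_obs()["tcp_pos"])
E
python3 bars.py
```

```text
749 ((0.46810296177864075, 0.31865668296813965), (0.06585143506526947, 0.011962920427322388), 1.38882315158844) [0.4668 0.3186 0.0803] [250.713  100.0734]
604 ((0.5469615459442139, 0.32310983538627625), (0.06623846292495728, 0.011448518373072147), 2.72495174407959) [0.5433 0.3228 0.0802] [250.8063 171.6987]
dates 640 [[0.5233 0.2969 0.017 ]
 [0.5455 0.3306 0.0253]
 [0.7193 0.3442 0.0337]]
[0.5405 0.328  0.2688]
```

View pics/w1.png

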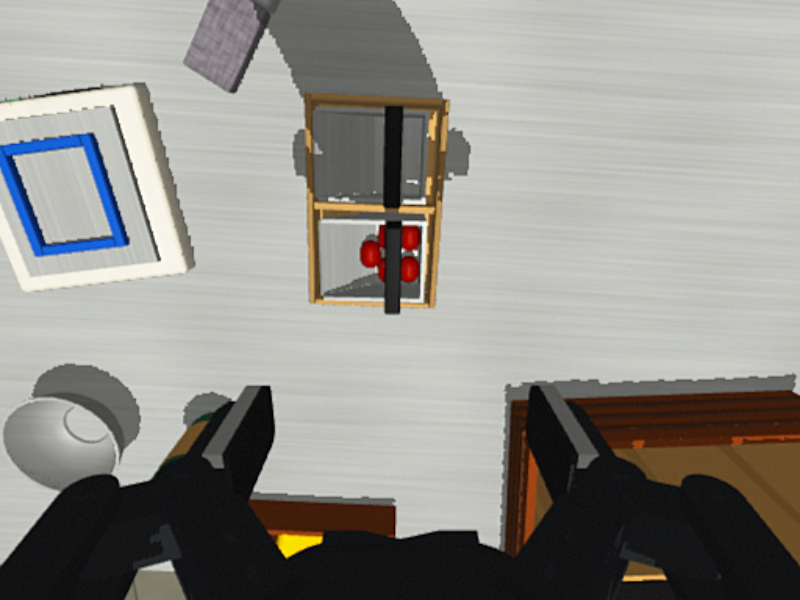

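The wrist view shows the two bars in line at (393, 110–310). The measure is the lower one, with five dates under its bar at (395, 250), and the bar height reads 80 mm as expected. Now I'll grasp the bar.

```bash
python3 - <<'E'
from h import *
print(rel((.547,.323,.080)))
E
```

```text
(array([-0.0256, -0.0222,  0.7551]), array([0., 0., 0.]))
```

Emit:
servo_tool:
  commands:
    - [[-0.026,-0.022,0.15],[0,0,0]]
    - [[-0.026,-0.022,0.3],[0,0,0]]
    - [[-0.026,-0.022,0.45],[0,0,0]]
    - [[-0.026,-0.022,0.55],[0,0,0]]
    - [[-0.026,-0.022,0.55],[0,0,0]]
    - [[-0.026,-0.022,0.55],[0,0,0]]
    - [[-0.026,-0.022,0.55],[0,0,0]]

```text
clock: 3.15
tcp_pos: [0.5493, 0.3227, 0.1335]
orientation: [-0.09, 3.138, 0.003]
contact_force: [-0.0, -0.1, 0.1]
grip_width: 0.0858
gripper_force: 0.0
```

```bash
python3 - <<'E'
from h import *
print(rel((.547,.323,.080)),r.get_obs()['tcp_pos'])
E
```

```text
(array([0.0098, 0.0014, 0.214 ]), array([0., 0., 0.])) [0.54934943 0.32267167 0.13349802]
```

Emit:
servo_tool:
  commands:
    - [[0.01,0,0.1],[0,0,0]]
    - [[0.01,0,0.18],[0,0,0]]
    - [[0.01,0,0.214],[0,0,0]]
    - [[0.01,0,0.214],[0,0,0]]
    - [[0.01,0,0.214],[0,0,0]]

```text
clock: 3.65
tcp_pos: [0.5471, 0.3217, 0.0794]
orientation: [-0.088, 3.139, 0.002]
contact_force: [0.3, 1.0, 0.4]
grip_width: 0.0853
gripper_force: 0.0
```

Emit:
servo_tool:
  commands:
    - [[0,0,0],[0,0,0]]
    - [[0,0,0],[0,0,0]]
    - [[0,0,0],[0,0,0]]
    - [[0,0,0],[0,0,0]]
    - [[0,0,0],[0,0,0]]
    - [[0,0,0],[0,0,0]]
    - [[0,0,0],[0,0,0]]
    - [[0,0,0],[0,0,0]]
    - [[0,0,0],[0,0,0]]
    - [[0,0,0],[0,0,0]]
    - [[0,0,0],[0,0,0]]
    - [[0,0,0],[0,0,0]]
  claw: 1
  squeeze: 60

```text
clock: 4.85
tcp_pos: [0.5462, 0.3213, 0.0781]
orientation: [-0.088, 3.14, 0.0]
contact_force: [-0.1, 1.1, 0.7]
grip_width: 0.0109
gripper_force: 59.7
```

Gripped at 11 mm. Lifting gently.

Emit:
servo_tool:
  commands:
    - [[0,0,-0.02],[0,0,0]]
    - [[0,0,-0.06],[0,0,0]]
    - [[0,0,-0.12],[0,0,0]]
    - [[0,0,-0.2],[0,0,0]]
    - [[0,0,-0.28],[0,0,0]]
    - [[0,0,-0.36],[0,0,0]]
    - [[0,0,-0.42],[0,0,0]]
    - [[0,0,-0.46],[0,0,0]]
    - [[0,0,-0.48],[0,0,0]]
    - [[0,0,-0.48],[0,0,0]]
    - [[0,0,-0.48],[0,0,0]]

```text
clock: 5.95
tcp_pos: [0.5458, 0.3209, 0.1973]
orientation: [0.088, -3.139, 0.001]
contact_force: [0.3, -0.0, -3.1]
grip_width: 0.0104
gripper_force: 59.0
```

```bash
python3 - <<'E'
from h import *
np.set_printoptions(precision=4,suppress=True)
im,d,c,E=grab("wrist");save("w2.png",im);X=cloud(d,c,E)
hsv=cv2.cvtColor(im,cv2.COLOR_RGB2HSV)
m=(cv2.inRange(hsv,(100,120,50),(130,255,255))>0)
v,u=np.nonzero(m);P=np.array([atz(c,E,(a,b),.036)[:2] for a,b in zip(u,v)],np.float32);
if len(P): print("pocket",cv2.minAreaRect(P),len(P))
im,d,c,E=grab("scene");save("s2.png",cv2.resize(im[100:300,200:467],(800,600)))
a=np.radians(100.1);M=np.array([[-np.sin(a)*1,np.cos(a),0],[np.cos(a),np.sin(a),0],[0,0,-1]])
print(np.linalg.det(M));o=r.get_obs();A=R.from_rotvec(o["orientation"]).as_matrix();print(A,o)
E
```

```text
pocket ((0.5104276537895203, 0.07517246901988983), (0.08627479523420334, 0.054213911294937134), 10.33182144165039) 1479
1.0
[[-0.9984 -0.0562 -0.0015]
 [-0.0562  0.9984 -0.0011]
 [ 0.0016 -0.001  -1.    ]] {'clock': 6.05, 'joints': array([-0.701 ,  0.4612,  0.0959,  1.7167, -0.0518,  0.968 ,  1.0414]), 'qvel': array([ 0.0003, -0.0006,  0.001 , -0.0027,  0.0014, -0.0004, -0.003 ]), 'tau': array([  0.0103, -58.4206,   2.7033, -27.2343,   0.0253,   0.0139,
         0.    ]), 'tcp_pos': array([0.5457, 0.3208, 0.197 ]), 'orientation': array([ 0.0883, -3.1388,  0.0016]), 'contact_force': array([-0.2275, -0.1974, -3.203 ]), 'moment': array([-0.026 ,  0.0166,  0.    ]), 'gripper_force': 59.040014147758484, 'grip_width': 0.010564608668362263}
```

View pics/w2.png

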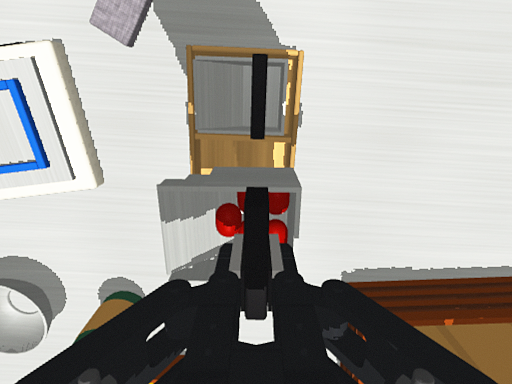

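The measure hangs level below the hand at (250, 220) with its dates inside, and the pocket is at the left. I'll move beside the pocket to see it unobstructed.

Emit:
servo_tool:
  commands:
    - [[-0.01,-0.05,0],[0,0,0]]
    - [[-0.02,-0.15,0],[0,0,-0.01]]
    - [[-0.04,-0.27,0],[0,0,-0.02]]
    - [[-0.06,-0.4,0],[0,0,-0.03]]
    - [[-0.08,-0.53,0],[0,0,-0.04]]
    - [[-0.1,-0.66,0],[0,0,-0.05]]
    - [[-0.12,-0.78,0],[0,0,-0.06]]
    - [[-0.14,-0.88,0],[0,0,-0.07]]
    - [[-0.16,-0.95,0],[0,0,-0.078]]
    - [[-0.16,-0.99,0],[0,0,-0.078]]
    - [[-0.16,-1,0],[0,0,-0.078]]
    - [[-0.16,-1,0],[0,0,-0.078]]
    - [[-0.16,-1,0],[0,0,-0.078]]

```text
clock: 7.35
tcp_pos: [0.5998, 0.0752, 0.1979]
orientation: [0.283, -3.128, -0.001]
contact_force: [0.4, 0.9, -3.4]
grip_width: 0.0111
gripper_force: 59.0
```

```bash
cat > pk.py <<'E'
from h import *
np.set_printoptions(precision=4,suppress=True)
im,d,c,E=grab("wrist");X=cloud(d,c,E);save("w3.png",im)
hsv=cv2.cvtColor(im,cv2.COLOR_RGB2HSV)
m=(cv2.inRange(hsv,(100,120,50),(130,255,255))>0)
v,u=np.nonzero(m);P=np.array([atz(c,E,(a,b),.036)[:2] for a,b in zip(u,v)],np.float32)
print("pocket",cv2.minAreaRect(P),len(P),np.nanpercentile(X[m][:,2],[10,50,90]))
o=r.get_obs();A=R.from_rotvec(o["orientation"]).as_matrix();T=(X-o["tcp_pos"])@A
print(o["tcp_pos"],A[:,1],"tooly deg",np.degrees(np.arctan2(A[1,1],A[0,1])))
g=im.max(2)
b=(g<60)&(abs(T[...,1])<.012)&(T[...,2]>-.01)&(T[...,2]<.03)&(abs(T[...,0])<.06)
Q=T[b];print("bar tool xy",len(Q),np.percentile(Q,[1,50,99],axis=0))
s=(X[...,2]<o["tcp_pos"][2]-.02)&(X[...,2]>o["tcp_pos"][2]-.06)&(abs(T[...,1])<.08)&(abs(T[...,0])<.06)&(g>70);Q=T[s]
print("cup",len(Q),np.percentile(Q,[1,50,99],axis=0))
E
python3 pk.py
```

```text
pocket ((0.513568103313446, 0.05911039188504219), (0.08563727140426636, 0.07652083039283752), 10.317343711853027) 2845 [0.0352 0.0363 0.0373]
[0.5999 0.0753 0.198 ] [-0.1797  0.9837  0.0007] tooly deg 100.3534315347004
bar tool xy 3147 [[-0.0309 -0.006  -0.0074]
 [ 0.0094  0.0005 -0.0022]
 [ 0.0324  0.0065  0.0254]]
cup 9567 [[-0.0313 -0.0579  0.0267]
 [ 0.0071 -0.0322  0.0443]
 [ 0.0325  0.0251  0.0593]]
```

View pics/w3.png

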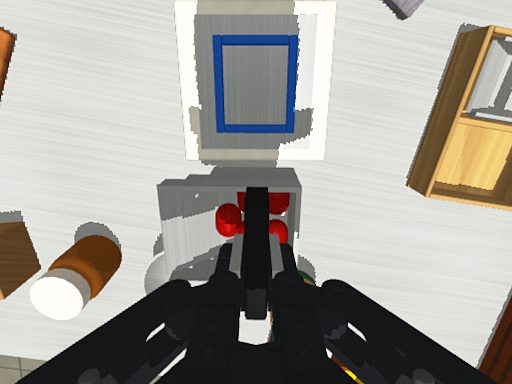

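The pocket is seen whole at (255, 85), 87 × 77 mm over the rim as expected, and it is square to the tool within 0.1°. The cup hangs straight. Moving above the pocket.

Emit:
servo_tool:
  commands:
    - [[0.06,0,0],[0,0,0]]
    - [[0.15,0.005,0],[0,0,0]]
    - [[0.24,0.01,0.02],[0,0,0]]
    - [[0.31,0.01,0.08],[0,0,0]]
    - [[0.35,0.01,0.16],[0,0,0]]
    - [[0.351,0.01,0.23],[0,0,0]]
    - [[0.351,0.01,0.27],[0,0,0]]
    - [[0.351,0.01,0.29],[0,0,0]]
    - [[0.351,0.01,0.29],[0,0,0]]
    - [[0.351,0.01,0.29],[0,0,0]]
    - [[0.351,0.01,0.29],[0,0,0]]

```text
clock: 8.5
tcp_pos: [0.5141, 0.0608, 0.1262]
orientation: [-0.28, 3.128, 0.0]
contact_force: [-0.5, 0.3, -2.7]
grip_width: 0.0108
gripper_force: 59.1
```

```bash
python3 - <<'E'
from h import *
a=np.radians(100.3);M=np.array([[-np.sin(a),np.cos(a),0],[np.cos(a),np.sin(a),0],[0,0,-1]])
o=r.get_obs();print(rel((.5131,.0621,.101),R.from_matrix(M).as_rotvec()),o["tcp_pos"],o["contact_force"])
E
```

```text
(array([0.0033, 0.0059, 0.101 ]), array([ 0.0001,  0.0009, -0.0007])) [0.51412982 0.06079092 0.12624815] [-0.50600192  0.26433502 -2.68398722]
```

Emit:
servo_tool:
  commands:
    - [[0.003,0.006,0.01],[0,0,0]]
    - [[0.003,0.006,0.03],[0,0,0]]
    - [[0.003,0.006,0.05],[0,0,0]]
    - [[0.003,0.006,0.06],[0,0,0]]
    - [[0.003,0.006,0.07],[0,0,0]]
    - [[0.003,0.006,0.08],[0,0,0]]
    - [[0.003,0.006,0.09],[0,0,0]]
    - [[0.003,0.006,0.095],[0,0,0]]
    - [[0.003,0.006,0.095],[0,0,0]]
    - [[0.003,0.006,0.095],[0,0,0]]

```text
clock: 9.5
tcp_pos: [0.5125, 0.062, 0.1019]
orientation: [-0.28, 3.129, 0.0]
contact_force: [0.1, 0.3, -2.7]
grip_width: 0.0106
gripper_force: 59.0
```

Emit:
servo_tool:
  commands:
    - [[0,0,0.003],[0,0,0]]
    - [[0,0,0.005],[0,0,0]]
    - [[0,0,0.006],[0,0,0]]
    - [[0,0,0.006],[0,0,0]]

```text
clock: 9.9
tcp_pos: [0.5126, 0.0625, 0.101]
orientation: [-0.281, 3.128, 0.001]
contact_force: [-2.7, 1.4, 6.2]
grip_width: 0.0103
gripper_force: 60.2
```

Emit:
servo_tool:
  commands:
    - [[0,0,0],[0,0,0]]
    - [[0,0,0],[0,0,0]]
    - [[0,0,0],[0,0,0]]
    - [[0,0,0],[0,0,0]]
    - [[0,0,0],[0,0,0]]
    - [[0,0,0],[0,0,0]]
  claw: 0

```text
clock: 10.5
tcp_pos: [0.5124, 0.0619, 0.1003]
orientation: [0.28, -3.129, -0.0]
contact_force: [-0.1, 0.2, 0.4]
grip_width: 0.0857
gripper_force: 0.0
```

Emit:
servo_tool:
  commands:
    - [[0,0,-0.05],[0,0,0]]
    - [[0,0,-0.15],[0,0,0]]
    - [[0,0,-0.3],[0,0,0]]
    - [[0,0,-0.45],[0,0,0]]
    - [[-0.1,0,-0.55],[0,0,0]]
    - [[-0.2,0,-0.6],[0,0,0]]
    - [[-0.24,0,-0.6],[0,0,0]]
    - [[-0.24,0,-0.6],[0,0,0]]
    - [[-0.24,0,-0.6],[0,0,0]]

```text
clock: 11.4
tcp_pos: [0.5698, 0.0722, 0.2489]
orientation: [0.28, -3.126, 0.001]
contact_force: [-0.2, 0.0, -0.5]
grip_width: 0.0853
gripper_force: 0.0
```

```bash
python3 - <<'E'
from h import *
np.set_printoptions(precision=4,suppress=True)
im,d,c,E=grab("wrist");X=cloud(d,c,E);save("w4.png",im);np.save("w4.npy",X)
loc=(abs(X[...,0]-.513)<.06)&(abs(X[...,1]-.06)<.08)
b=loc&(X[...,2]>.09)&(X[...,2]<.115);Q=X[b];print("bar",cv2.minAreaRect(Q[:,:2].astype(np.float32)),np.percentile(Q[:,2],[5,50,95]))
b=loc&(X[...,2]>.068)&(X[...,2]<.078);Q=X[b];print("walls",cv2.minAreaRect(Q[:,:2].astype(np.float32)),np.percentile(Q[:,2],[5,50,95]))
o=r.get_obs();print(o["tcp_pos"],o["joints"],o["clock"])
E
```

```text
bar ((0.5134649872779846, 0.06365331262350082), (0.0653180405497551, 0.011411399580538273), 9.925919532775879) [0.1019 0.1032 0.1045]
walls ((0.5167121291160583, 0.04739881306886673), (0.0661710798740387, 0.08280525356531143), 9.86415958404541) [0.0694 0.0734 0.0745]
[0.5697 0.0722 0.2489] [-0.3444  0.3145  0.1367  1.8088 -0.0493  1.0249  1.5607] 11.45
```

View pics/w4.png

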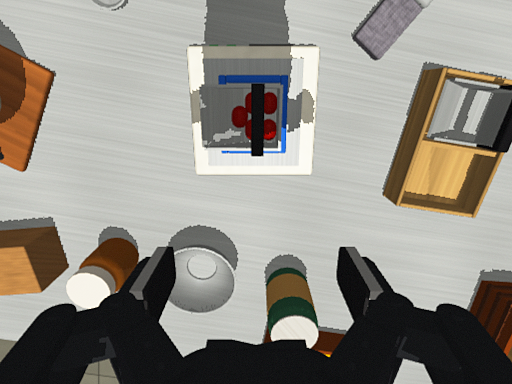

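The measure sits in the pocket: the bar top is at 103 mm as expected, it is centred within about 2 mm and square within 0.5°. The dates are at (258, 115). Next is a side grasp with the hand tilted 40° towards the back, to leave room for tipping.

```bash
cat > tgt.py <<'E'
from h import *
np.set_printoptions(precision=4,suppress=True)
def pose(o,az,tip,t0=40.,x0=.006,z0=.029,back=0.):
    "TCP pose for measure origin o, heading az(deg) of its +x, tipped tip(deg) towards +x"
    Z=R.from_euler('z',az,degrees=True);Rm=Z*R.from_euler('y',tip,degrees=True)
    B=Rm*R.from_euler('y',-t0,degrees=True)      # hand frame: z towards the hand
    T=B*R.from_matrix(np.diag([-1.,1,-1]))
    return np.array(o)+Rm.apply([x0,0,z0])+B.apply([0,0,back]),T.as_rotvec()
def lip(az,tip):return (R.from_euler('z',az,degrees=True)*R.from_euler('y',tip,degrees=True)).apply([.056,0,.038])
def show(p,rv):print(*[x.tolist() for x in rel(p,rv)],"tgt",p)
O=(.514,.0607,.028);AZ=-80.
E
python3 -c "
from tgt import *
show(*pose(O,AZ,0,back=.14));print(R.from_rotvec(pose(O,AZ,0)[1]).as_matrix())"
```

```text
[0.2248, 0.3305, 0.3394] [0.347, -0.3489, 0.9586] tgt [0.4994 0.1434 0.1642]
[[-0.133   0.9848  0.1116]
 [ 0.7544  0.1736 -0.633 ]
 [-0.6428 -0.     -0.766 ]]
```

Emit:
servo_tool:
  commands:
    - [[0.05,0.07,0],[0.06,-0.06,0.16]]
    - [[0.1,0.15,0],[0.12,-0.12,0.32]]
    - [[0.15,0.22,0.05],[0.17,-0.17,0.48]]
    - [[0.2,0.3,0.1],[0.23,-0.23,0.64]]
    - [[0.225,0.33,0.15],[0.29,-0.29,0.8]]
    - [[0.225,0.33,0.2],[0.347,-0.349,0.959]]
    - [[0.225,0.33,0.25],[0.347,-0.349,0.959]]
    - [[0.225,0.33,0.3],[0.347,-0.349,0.959]]
    - [[0.225,0.33,0.339],[0.347,-0.349,0.959]]
    - [[0.225,0.33,0.339],[0.347,-0.349,0.959]]
    - [[0.225,0.33,0.339],[0.347,-0.349,0.959]]
    - [[0.225,0.33,0.339],[0.347,-0.349,0.959]]
    - [[0.225,0.33,0.339],[0.347,-0.349,0.959]]
    - [[0.225,0.33,0.339],[0.347,-0.349,0.959]]
    - [[0.225,0.33,0.339],[0.347,-0.349,0.959]]
    - [[0.225,0.33,0.339],[0.347,-0.349,0.959]]

```text
clock: 13.05
tcp_pos: [0.5012, 0.1429, 0.1658]
orientation: [1.635, 1.947, -0.591]
contact_force: [-0.0, -0.4, -0.3]
grip_width: 0.0854
gripper_force: 0.0
```

```bash
python3 -c "
from tgt import *
show(*pose(O,AZ,0,back=.14));show(*pose(O,AZ,0,back=.06));show(*pose(O,AZ,0));print(r.get_obs()['joints'])"
```

```text
[0.0065, -0.0066, 0.0028] [0.0014, -0.0007, -0.0012] tgt [0.4994 0.1434 0.1642]
[0.0062, -0.0073, 0.3228] [0.0014, -0.0007, -0.0012] tgt [0.5083 0.0928 0.103 ]
[0.0059, -0.0078, 0.5628] [0.0014, -0.0007, -0.0012] tgt [0.515  0.0548 0.057 ]
[-1.0871  0.552   0.4644  1.9472  0.4294  1.0728 -0.7506]
```

Advance partway and correct, then go all the way in.

Emit:
servo_tool:
  commands:
    - [[0.006,-0.007,0.08],[0,0,0]]
    - [[0.006,-0.007,0.16],[0,0,0]]
    - [[0.006,-0.007,0.23],[0,0,0]]
    - [[0.006,-0.007,0.27],[0,0,0]]
    - [[0.006,-0.007,0.27],[0,0,0]]
    - [[0.006,-0.007,0.27],[0,0,0]]
    - [[0.006,-0.007,0.27],[0,0,0]]

```text
clock: 13.75
tcp_pos: [0.5076, 0.1029, 0.1133]
orientation: [1.635, 1.947, -0.589]
contact_force: [0.1, 0.4, -0.6]
grip_width: 0.0855
gripper_force: 0.0
```

```bash
python3 -c "
from tgt import *
show(*pose(O,AZ,0))
im,d,c,E=grab('scene');save('s5.png',cv2.resize(im[110:270,210:424],(800,600)))
"
```

```text
[-0.0047, -0.0054, 0.2978] [0.0026, -0.0008, -0.0015] tgt [0.515  0.0548 0.057 ]
```

View pics/s5.png

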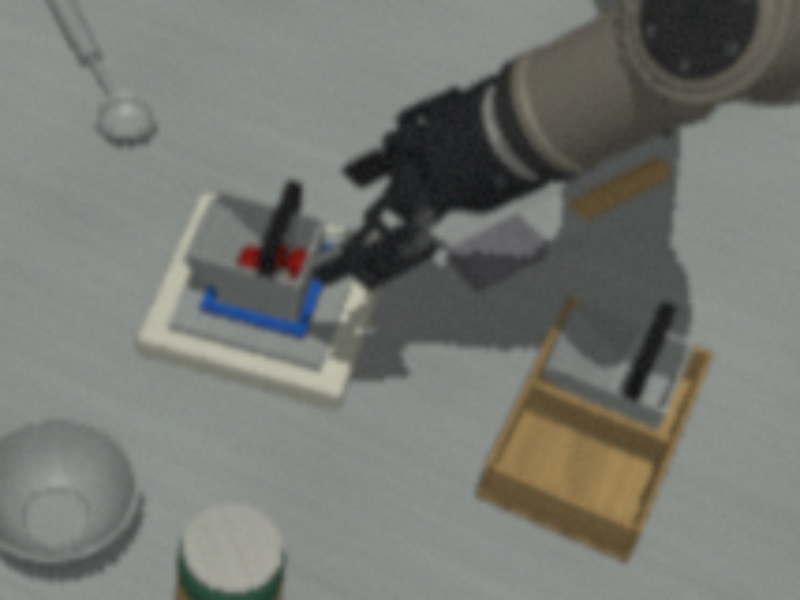

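The fingers at (340, 250) straddle the cup's back at the planned tilt, and the wrist is clear of the rack. Going in.

Emit:
servo_tool:
  commands:
    - [[-0.004,-0.005,0.05],[0,0,0]]
    - [[-0.004,-0.005,0.1],[0,0,0]]
    - [[-0.004,-0.005,0.16],[0,0,0]]
    - [[-0.004,-0.005,0.21],[0,0,0]]
    - [[-0.004,-0.005,0.25],[0,0,0]]
    - [[-0.004,-0.005,0.28],[0,0,0]]
    - [[-0.004,-0.005,0.297],[0,0,0]]
    - [[-0.004,-0.005,0.297],[0,0,0]]
    - [[-0.004,-0.005,0.297],[0,0,0]]

```text
clock: 14.7
tcp_pos: [0.5148, 0.0543, 0.0567]
orientation: [1.635, 1.946, -0.59]
contact_force: [0.1, 0.1, -1.0]
grip_width: 0.0854
gripper_force: 0.0
```

```bash
python3 -c "
from tgt import *
show(*pose(O,AZ,0));print(r.get_obs()['contact_force'])"
```

```text
[0.0005, 0.0013, -0.0019] [0.002, -0.0002, -0.0016] tgt [0.515  0.0548 0.057 ]
[ 0.083   0.0622 -1.0032]
```

Emit:
servo_tool:
  commands:
    - [[0,0,0],[0,0,0]]
    - [[0,0,0],[0,0,0]]
    - [[0,0,0],[0,0,0]]
    - [[0,0,0],[0,0,0]]
    - [[0,0,0],[0,0,0]]
    - [[0,0,0],[0,0,0]]
  claw: 1
  squeeze: 70

```text
clock: 15.3
tcp_pos: [0.5146, 0.0545, 0.057]
orientation: [1.635, 1.946, -0.59]
contact_force: [-2.4, 2.6, 6.0]
grip_width: 0.0652
gripper_force: 75.6
```

Emit:
servo_tool:
  commands:
    - [[0,0,0],[0,0,0]]
    - [[-0.006,0,-0.008],[0,0,0]]
    - [[-0.03,0,-0.03],[0,0,0]]
    - [[-0.06,0,-0.07],[0,0,0]]
    - [[-0.06,0,-0.07],[0,0,0]]
    - [[-0.06,0,-0.07],[0,0,0]]

```text
clock: 15.9
tcp_pos: [0.5148, 0.054, 0.0801]
orientation: [1.636, 1.946, -0.589]
contact_force: [0.3, 0.5, -3.0]
grip_width: 0.0654
gripper_force: 76.6
```

```bash
python3 -c "
from tgt import *
o=r.get_obs();print(o['contact_force'],o['joints'],o['tcp_pos'])
o1=(.514,.0607,.0)
show(*pose((.53,-.12,.19),AZ,0))
im,d,c,E=grab('scene');save('s6.png',cv2.resize(im[110:270,210:424],(800,600)))
"
```

```text
[ 0.3165  0.5308 -2.9593] [-0.9691  0.6748  0.4888  2.0589  0.4969  0.7982 -0.772 ] [0.5148 0.054  0.0801]
[-0.9091, -0.0581, 0.0359] [0.0023, -0.0008, -0.0021] tgt [ 0.531  -0.1259  0.219 ]
```

View pics/s6.png

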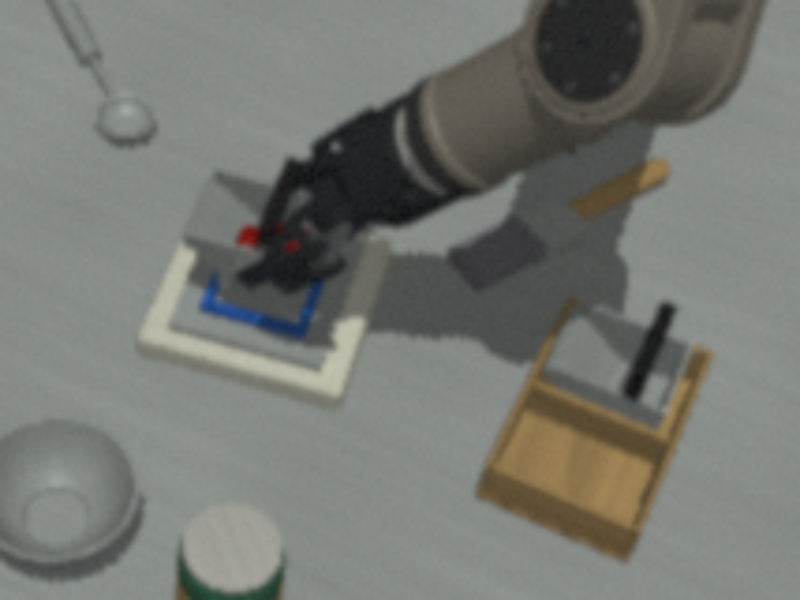

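The measure is held level above the pocket at (280, 260) with the dates inside. Now to the funnel.

```bash
cat >> tgt.py <<'E'
F=np.array([.551,-.273,.15])
def pour(tip,h,behind=.02,az=AZ,**k):
    L=F-behind*np.array([np.cos(np.radians(az)),np.sin(np.radians(az)),0])+[0,0,h]
    return pose(L-lip(az,tip),az,tip,**k)
E
python3 -c "
from tgt import *
o=np.array(r.get_obs()['tcp_pos']);p,rv=pour(0,.055)
show(o+[0,0,p[2]-o[2]],rv);show((o+p)/2*[1,1,0]+[0,0,p[2]],rv);show(p,rv)"
```

```text
[-0.2985, 0.002, -0.3564] [0.002, -0.0005, -0.0019] tgt [0.5146 0.054  0.196 ]
[-0.6947, -0.0398, -0.0248] [0.002, -0.0005, -0.0019] tgt [ 0.5267 -0.0751  0.196 ]
[-1.0908, -0.0815, 0.3068] [0.002, -0.0005, -0.0019] tgt [ 0.5388 -0.2041  0.196 ]
```

Emit:
servo_tool:
  commands:
    - [[-0.06,0,-0.07],[0,0,0]]
    - [[-0.16,0,-0.19],[0,0,0]]
    - [[-0.26,0,-0.29],[0,0,0]]
    - [[-0.34,0,-0.31],[0,0,0]]
    - [[-0.42,-0.01,-0.25],[0,0,0]]
    - [[-0.52,-0.02,-0.17],[0,0,0]]
    - [[-0.62,-0.03,-0.09],[0,0,0]]
    - [[-0.72,-0.04,0],[0,0,0]]
    - [[-0.82,-0.05,0.08],[0,0,0]]
    - [[-0.89,-0.06,0.14],[0,0,0]]
    - [[-0.93,-0.065,0.175],[0,0,0]]
    - [[-0.95,-0.067,0.19],[0,0,0]]
    - [[-0.95,-0.067,0.19],[0,0,0]]
    - [[-0.95,-0.067,0.19],[0,0,0]]

```text
clock: 17.35
tcp_pos: [0.5347, -0.1573, 0.1954]
orientation: [1.634, 1.947, -0.59]
contact_force: [0.1, -0.5, -3.3]
grip_width: 0.0648
gripper_force: 77.6
```

```bash
python3 -c "
from tgt import *
print(r.get_obs()['joints'])
for t in range(0,45,10): show(*pour(t,.055))
im,d,c,E=grab('scene');save('s7.png',cv2.resize(im[20:240,80:373],(800,600)))
"
```

```text
[-0.7188  0.431   0.6495  2.1122  0.6736  0.7528 -0.463 ]
[-0.1448, -0.0165, 0.1181] [0.0022, -0.0004, -0.0008] tgt [ 0.5388 -0.2041  0.196 ]
[-0.165, -0.0163, 0.089] [0.0023, 0.1107, -0.0006] tgt [ 0.5387 -0.2033  0.2048]
[-0.1899, -0.0162, 0.0639] [0.0023, 0.2218, -0.0004] tgt [ 0.5388 -0.204   0.2136]
[-0.2189, -0.0161, 0.0435] [0.0024, 0.3329, -0.0002] tgt [ 0.5392 -0.2062  0.2222]
[-0.2509, -0.016, 0.0284] [0.0024, 0.444, 0.0001] tgt [ 0.5399 -0.2099  0.2302]
```

View pics/s7.png

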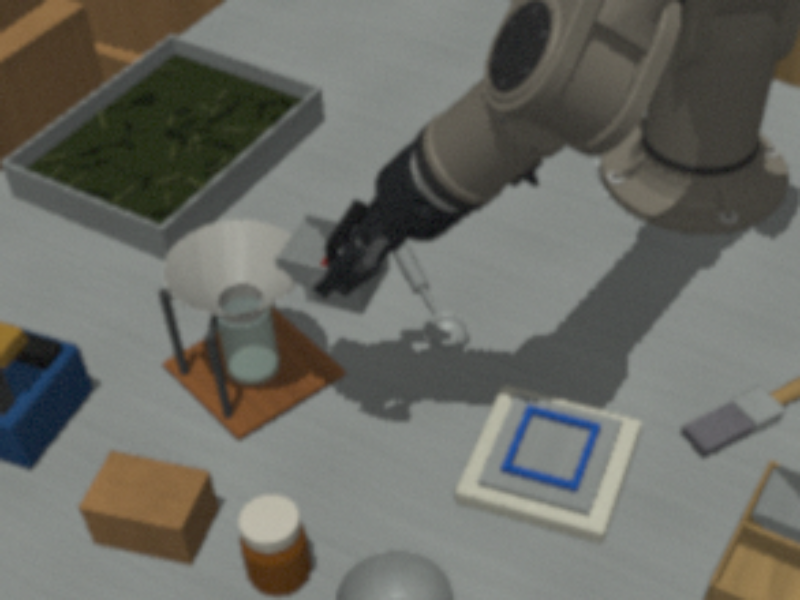

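The measure is beside the funnel rim at (330, 260), still level. I'll tip it 40° about the lip.

Emit:
servo_tool:
  commands:
    - [[-0.05,-0.005,0.04],[0,0,0]]
    - [[-0.1,-0.01,0.08],[0,0,0]]
    - [[-0.145,-0.016,0.115],[0,0,0]]
    - [[-0.154,-0.016,0.103],[0.002,0.055,0]]
    - [[-0.165,-0.016,0.089],[0.002,0.11,0]]
    - [[-0.177,-0.016,0.076],[0.002,0.166,0]]
    - [[-0.19,-0.016,0.064],[0.002,0.222,0]]
    - [[-0.204,-0.016,0.053],[0.002,0.277,0]]
    - [[-0.219,-0.016,0.044],[0.002,0.333,0]]
    - [[-0.235,-0.016,0.036],[0.002,0.388,0]]
    - [[-0.251,-0.016,0.028],[0.002,0.444,0]]
    - [[-0.251,-0.016,0.028],[0.002,0.444,0]]
    - [[-0.251,-0.016,0.028],[0.002,0.444,0]]

```text
clock: 18.7
tcp_pos: [0.5387, -0.2127, 0.2303]
orientation: [2.023, 2.401, -0.004]
contact_force: [-0.7, 0.6, -4.6]
grip_width: 0.0652
gripper_force: 77.5
```

```bash
python3 -c "
from tgt import *
print(r.get_obs()['joints'])
for t,h in ((40,.055),(45,.04),(50,.03),(55,.025),(60,.025),(65,.025),(70,.025),(75,.025),(80,.025)): print(t);show(*pour(t,h))
"
```

```text
[-0.0092  0.3498  0.3495  1.8315 -0.1381  0.9833  0.568 ]
40
[0.0101, 0.0067, 0.0002] [-0.0003, 0.0019, -0.0026] tgt [ 0.5399 -0.2099  0.2302]
45
[0.0008, 0.0067, 0.0453] [-0.0002, 0.0574, -0.0026] tgt [ 0.5403 -0.2122  0.219 ]
50
[-0.0099, 0.0068, 0.0712] [-0.0001, 0.113, -0.0026] tgt [ 0.5407 -0.2149  0.2125]
55
[-0.0218, 0.0068, 0.0781] [0.0001, 0.1685, -0.0026] tgt [ 0.5413 -0.2178  0.2108]
60
[-0.0349, 0.0069, 0.0661] [0.0002, 0.2241, -0.0026] tgt [ 0.5418 -0.221   0.2138]
65
[-0.0489, 0.0069, 0.0553] [0.0003, 0.2797, -0.0026] tgt [ 0.5424 -0.2245  0.2165]
70
[-0.0639, 0.007, 0.0458] [0.0004, 0.3352, -0.0026] tgt [ 0.5431 -0.2281  0.2189]
75
[-0.0796, 0.007, 0.0376] [0.0005, 0.3908, -0.0026] tgt [ 0.5438 -0.232   0.221 ]
80
[-0.096, 0.0071, 0.0308] [0.0006, 0.4463, -0.0025] tgt [ 0.5445 -0.236   0.2227]
```

Emit:
servo_tool:
  commands:
    - [[0,0.006,0.045],[0,0.057,-0.002]]
    - [[-0.005,0.006,0.06],[0,0.085,-0.002]]
    - [[-0.01,0.006,0.071],[0,0.113,-0.002]]
    - [[-0.016,0.006,0.075],[0,0.14,-0.002]]
    - [[-0.022,0.006,0.078],[0,0.168,-0.002]]
    - [[-0.028,0.006,0.072],[0,0.196,-0.002]]
    - [[-0.035,0.006,0.066],[0,0.224,-0.002]]
    - [[-0.035,0.006,0.066],[0,0.224,-0.002]]
    - [[-0.042,0.006,0.06],[0,0.252,-0.002]]
    - [[-0.042,0.006,0.06],[0,0.252,-0.002]]
    - [[-0.049,0.006,0.055],[0,0.28,-0.002]]
    - [[-0.049,0.006,0.055],[0,0.28,-0.002]]
    - [[-0.056,0.006,0.05],[0,0.308,-0.002]]
    - [[-0.056,0.006,0.05],[0,0.308,-0.002]]
    - [[-0.064,0.006,0.046],[0,0.335,-0.002]]
    - [[-0.064,0.006,0.046],[0,0.335,-0.002]]
    - [[-0.064,0.006,0.046],[0,0.335,-0.002]]

```text
clock: 20.4
tcp_pos: [0.5437, -0.2263, 0.2191]
orientation: [-1.735, -2.072, -0.466]
contact_force: [-0.2, 0.6, -2.5]
grip_width: 0.0654
gripper_force: 77.5
```

```bash
cat > look.py <<'E'
from tgt import *
import sys
print(r.get_obs()['joints'])
a,d,c,E=grab('top');b,_,_,_=grab('scene');w,_,_,_=grab('wrist')
for n,i in zip('tsw',(a,b,w)):
    h=cv2.cvtColor(i,cv2.COLOR_RGB2HSV);m=cv2.inRange(h,(170,130,40),(180,255,255))|cv2.inRange(h,(0,170,40),(5,255,255));m=m.copy()
    k,l,st,ce=cv2.connectedComponentsWithStats(m);print(n,[(st[j,4],ce[j].round().tolist()) for j in range(1,k) if st[j,4]>5])
t=np.hstack([cv2.resize(a[160:280,340:500],(400,300)),cv2.resize(b[60:210,80:280],(400,300))])
save(sys.argv[1],np.vstack([t,np.hstack([cv2.resize(w,(400,300)),np.zeros((300,400,3),np.uint8)])]))
E
python3 look.py l1.png; python3 -c "
from tgt import *
for t,h in ((70,.025),(80,.025),(90,.025),(100,.025),(110,.025)): print(t);show(*pour(t,h))"
```

```text
[ 0.3312  0.5675  0.2364  1.6089 -0.5178  1.3854  0.9349]
t [(np.int32(39), [467.0, 185.0])]
s []
w [(np.int32(441), [256.0, 311.0])]
70
[-0.0083, -0.0047, -0.0021] [0.0002, -0.0006, 0.0019] tgt [ 0.5431 -0.2281  0.2189]
80
[-0.0285, -0.0047, -0.0313] [0.0001, 0.1105, 0.0019] tgt [ 0.5445 -0.236   0.2227]
90
[-0.0534, -0.0048, -0.0564] [-0.0001, 0.2216, 0.0019] tgt [ 0.546  -0.2444  0.225 ]
100
[-0.0823, -0.0048, -0.0769] [-0.0003, 0.3327, 0.0019] tgt [ 0.5475 -0.2531  0.2258]
110
[-0.1144, -0.0049, -0.092] [-0.0005, 0.4438, 0.0019] tgt [ 0.549  -0.2618  0.2251]
```

View pics/l1.png

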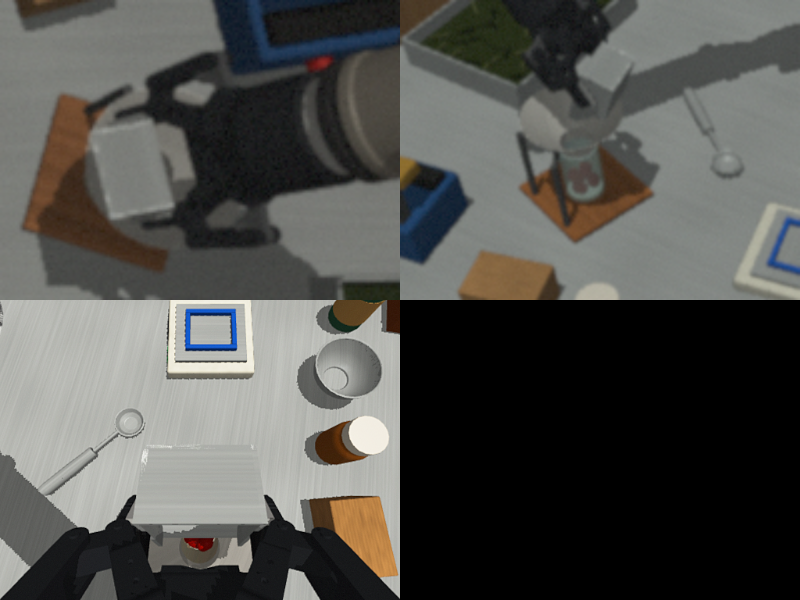

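At 70° most dates already show in the jar, at (585, 180) in the scene crop. The red seen past the lip at (200, 545) is in the bore or the jar. I'll tip further to empty the measure fully.

Emit:
servo_tool:
  commands:
    - [[-0.018,-0.005,-0.017],[0,0.055,0.002]]
    - [[-0.028,-0.005,-0.031],[0,0.11,0.002]]
    - [[-0.04,-0.005,-0.044],[0,0.166,0.002]]
    - [[-0.053,-0.005,-0.056],[0,0.222,0.002]]
    - [[-0.067,-0.005,-0.067],[0,0.277,0.002]]
    - [[-0.082,-0.005,-0.077],[0,0.333,0.002]]
    - [[-0.082,-0.005,-0.077],[0,0.333,0.002]]
    - [[-0.082,-0.005,-0.077],[0,0.333,0.002]]
    - [[-0.082,-0.005,-0.077],[0,0.333,0.002]]
    - [[-0.082,-0.005,-0.077],[0,0.333,0.002]]

```text
clock: 21.55
tcp_pos: [0.5478, -0.2529, 0.2269]
orientation: [-1.419, -1.693, -0.82]
contact_force: [0.5, 0.5, -3.1]
grip_width: 0.0655
gripper_force: 77.6
```

```bash
python3 look.py l2.png; python3 -c "
from tgt import *
print(r.get_obs()['contact_force'],r.get_obs()['clock'])
for t,h in ((100,.025),(90,.025),(80,.025),(70,.03),(60,.035),(50,.045),(40,.055),(30,.06),(20,.06),(0,.06)): print(t);show(*pour(t,h))"
```

```text
[ 0.5503  0.8315  0.1449  1.368  -0.7232  1.8353  1.0196]
t [(np.int32(39), [468.0, 185.0])]
s []
w [(np.int32(7), [449.0, 86.0])]
[ 1.0924 -0.7825 -3.5664] 21.7
100
[-0.002, -0.0003, 0.0016] [-0.0001, -0.0001, 0.0003] tgt [ 0.5475 -0.2531  0.2258]
90
[0.0128, -0.0003, 0.0338] [-0.0, -0.1113, 0.0003] tgt [ 0.546  -0.2444  0.225 ]
80
[0.0219, -0.0002, 0.068] [-0.0, -0.2224, 0.0003] tgt [ 0.5445 -0.236   0.2227]
70
[0.0421, -0.0002, 0.0933] [0.0, -0.3335, 0.0003] tgt [ 0.5431 -0.2281  0.2239]
60
[0.0562, -0.0002, 0.1186] [0.0, -0.4446, 0.0003] tgt [ 0.5418 -0.221   0.2238]
50
[0.0816, -0.0002, 0.1328] [0.0001, -0.5557, 0.0003] tgt [ 0.5407 -0.2149  0.2275]
40
[0.1011, -0.0002, 0.1449] [0.0001, -0.6668, 0.0003] tgt [ 0.5399 -0.2099  0.2302]
30
[0.098, -0.0002, 0.1638] [0.0001, -0.7779, 0.0003] tgt [ 0.5392 -0.2062  0.2272]
20
[0.0729, -0.0002, 0.1888] [0.0001, -0.889, 0.0003] tgt [ 0.5388 -0.204   0.2186]
0
[0.0116, -0.0002, 0.2238] [0.0002, -1.1113, 0.0003] tgt [ 0.5388 -0.2041  0.201 ]
```

Emit:
servo_tool:
  commands:
    - [[0.006,0,0.017],[0,-0.055,0]]
    - [[0.013,0,0.034],[0,-0.111,0]]
    - [[0.017,0,0.051],[0,-0.167,0]]
    - [[0.022,0,0.068],[0,-0.222,0]]
    - [[0.032,0,0.08],[0,-0.278,0]]
    - [[0.042,0,0.093],[0,-0.333,0]]
    - [[0.049,0,0.106],[0,-0.389,0]]
    - [[0.056,0,0.119],[0,-0.445,0]]
    - [[0.069,0,0.126],[0,-0.5,0]]
    - [[0.082,0,0.133],[0,-0.556,0]]
    - [[0.092,0,0.139],[0,-0.611,0]]
    - [[0.101,0,0.145],[0,-0.667,0]]
    - [[0.1,0,0.154],[0,-0.722,0]]
    - [[0.098,0,0.164],[0,-0.778,0]]
    - [[0.085,0,0.176],[0,-0.833,0]]
    - [[0.073,0,0.189],[0,-0.889,0]]
    - [[0.073,0,0.189],[0,-0.889,0]]
    - [[0.073,0,0.189],[0,-0.889,0]]

```text
clock: 23.5
tcp_pos: [0.5385, -0.2035, 0.2181]
orientation: [1.838, 2.192, -0.322]
contact_force: [0.3, -0.2, -2.1]
grip_width: 0.0652
gripper_force: 77.3
```

```bash
python3 -c "
from tgt import *
print(r.get_obs()['joints'])
show(*pour(20,.06));show(*pour(0,.06));
o=np.array([.53,-.08,.16]);show(*pose(o,AZ,0))
p,rv=pose((.514,.0607,.09),AZ,0);show(p,rv)"
```

```text
[-0.3161  0.3182  0.4763  1.9779  0.2616  0.7904  0.1308]
[-0.0029, 0.0011, -0.0013] [-0.0005, -0.0024, 0.0006] tgt [ 0.5388 -0.204   0.2186]
[0.0207, 0.0012, 0.0652] [-0.0004, -0.2247, 0.0007] tgt [ 0.5388 -0.2041  0.201 ]
[0.48, 0.0529, -0.049] [-0.0004, -0.2247, 0.0007] tgt [ 0.531  -0.0859  0.189 ]
[1.1067, 0.0883, 0.0231] [-0.0004, -0.2247, 0.0007] tgt [0.515  0.0548 0.119 ]
```

```bash
python3 -c "
from tgt import *
show(*pose((.52,-.118,.17),AZ,0));show(*pose((.52,-.118,.03),AZ,0))"
```

```text
[0.3322, -0.0131, -0.0383] [-0.0004, -0.2247, 0.0007] tgt [ 0.521  -0.1239  0.199 ]
[0.5217, -0.0124, 0.4886] [-0.0004, -0.2247, 0.0007] tgt [ 0.521  -0.1239  0.059 ]
```

Emit:
servo_tool:
  commands:
    - [[0,0,0.02],[0,-0.06,0]]
    - [[0.005,0,0.035],[0,-0.12,0]]
    - [[0.015,0,0.05],[0,-0.18,0]]
    - [[0.02,0.001,0.065],[0,-0.225,0]]
    - [[0.02,0.001,0.065],[0,-0.225,0]]

```text
clock: 24.0
tcp_pos: [0.5389, -0.2041, 0.1998]
orientation: [1.632, 1.949, -0.6]
contact_force: [0.9, 1.2, -2.9]
grip_width: 0.0651
gripper_force: 77.4
```

```bash
python3 -c "
from tgt import *
show(*pose((.52,-.118,.17),AZ,0));show(*pose((.52,-.118,.03),AZ,0));show(*pose((.52,-.118,.006),AZ,0))"
```

```text
[0.2531, -0.0144, -0.2092] [-0.0014, 0.0016, 0.0018] tgt [ 0.521  -0.1239  0.199 ]
[0.6142, -0.0124, 0.2188] [-0.0014, 0.0016, 0.0018] tgt [ 0.521  -0.1239  0.059 ]
[0.6761, -0.0121, 0.2922] [-0.0014, 0.0016, 0.0018] tgt [ 0.521  -0.1239  0.035 ]
```

Emit:
servo_tool:
  commands:
    - [[0.05,0,-0.04],[0,0,0]]
    - [[0.12,-0.007,-0.1],[0,0,0]]
    - [[0.2,-0.01,-0.17],[0,0,0]]
    - [[0.25,-0.014,-0.2],[0,0,0]]
    - [[0.253,-0.014,-0.209],[0,0,0]]
    - [[0.253,-0.014,-0.209],[0,0,0]]

```text
clock: 24.6
tcp_pos: [0.5216, -0.1255, 0.2006]
orientation: [1.634, 1.945, -0.597]
contact_force: [0.7, -0.9, -2.1]
grip_width: 0.0655
gripper_force: 77.5
```

```bash
sed -i 's/a\[160:280,340:500\]/a[150:315,270:490]/; s/np.zeros((300,400,3),np.uint8)/cv2.resize(a[184:264,366:446],(400,300),interpolation=cv2.INTER_CUBIC)/' look.py; python3 look.py l3.png; python3 -c "
from tgt import *
for n in ('top','scene'):
    for k in r.boxes_of(n,'date0'):print(n,k)
show(*pose((.52,-.118,.03),AZ,0));show(*pose((.52,-.118,.006),AZ,0))"
```

```text
[-0.7784  0.4032  0.6291  2.1269  0.6683  0.8141 -0.5135]
t [(np.int32(40), [468.0, 184.0]), (np.int32(47), [393.0, 229.0])]
s []
w []
top {'uv': [389.4, 226.0], 'confidence': 0.57}
scene {'uv': [179.1, 219.9], 'confidence': 0.46}
[0.3711, 0.0014, 0.4259] [-0.0013, 0.0021, -0.0009] tgt [ 0.521  -0.1239  0.059 ]
[0.4331, 0.0014, 0.4993] [-0.0013, 0.0021, -0.0009] tgt [ 0.521  -0.1239  0.035 ]
```

View pics/l3.png

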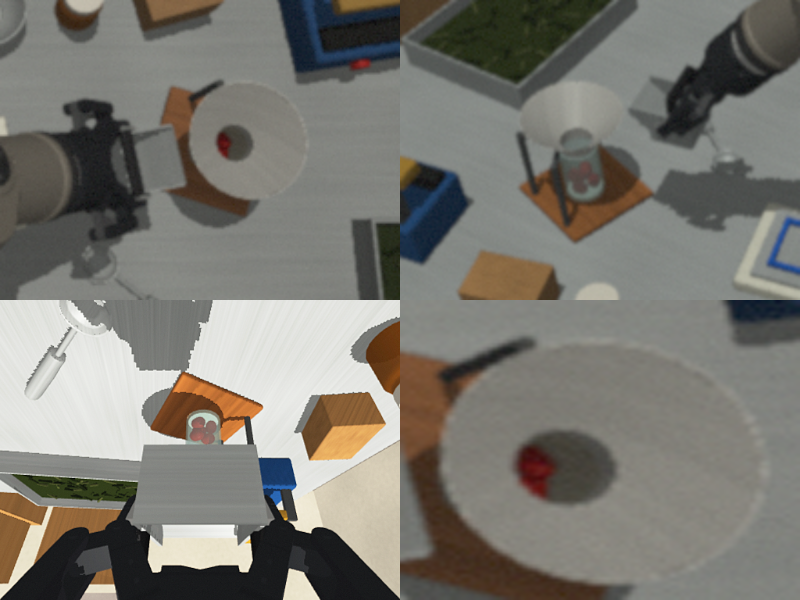

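The jar holds a cluster of dates, at (583, 180) in the scene crop and (203, 430) in the wrist view. The cup shows no red, and the red in the bore at (535, 470) should lie below it. I'll check that depth and go down.

```bash
python3 -c "
from tgt import *
im,d,c,E=grab('top');X=cloud(d,c,E);h=cv2.cvtColor(im,cv2.COLOR_RGB2HSV)
m=(cv2.inRange(h,(170,130,40),(180,255,255))>0)|(cv2.inRange(h,(0,170,40),(5,255,255))>0)
m[:,:380]=0;m[:,405:]=0;Q=X[m];print(len(Q),np.nanpercentile(Q,[5,50,95],axis=0))
"
```

```text
49 [[ 0.5456 -0.2893  0.0305]
 [ 0.5557 -0.2814  0.0457]
 [ 0.5661 -0.2758  0.0501]]
```

Emit:
servo_tool:
  commands:
    - [[0.05,0,0.05],[0,0,0]]
    - [[0.13,0,0.14],[0,0,0]]
    - [[0.22,0,0.24],[0,0,0]]
    - [[0.3,0,0.34],[0,0,0]]
    - [[0.35,0,0.4],[0,0,0]]
    - [[0.385,0.001,0.44],[0,0.002,0]]
    - [[0.41,0.001,0.47],[0,0.002,0]]
    - [[0.425,0.001,0.488],[0,0.002,0]]
    - [[0.433,0.001,0.499],[0,0.002,0]]
    - [[0.433,0.001,0.499],[0,0.002,0]]
    - [[0.433,0.001,0.499],[0,0.002,0]]

```text
clock: 26.0
tcp_pos: [0.5215, -0.1227, 0.0354]
orientation: [1.635, 1.947, -0.595]
contact_force: [0.7, -1.0, -2.4]
grip_width: 0.0652
gripper_force: 77.5
```

Emit:
servo_tool:
  commands:
    - [[0.005,0,0.006],[0,0,0]]
    - [[0.01,0,0.012],[0,0,0]]
    - [[0.013,0,0.015],[0,0,0]]
    - [[0.013,0,0.015],[0,0,0]]
    - [[0.013,0,0.015],[0,0,0]]

```text
clock: 26.5
tcp_pos: [0.5211, -0.1227, 0.0299]
orientation: [1.635, 1.948, -0.596]
contact_force: [0.4, 0.8, -2.5]
grip_width: 0.0654
gripper_force: 77.5
```

Emit:
servo_tool:
  commands:
    - [[0.0013,0,0.0015],[0,0,0]]
    - [[0.0026,0,0.003],[0,0,0]]
    - [[0.004,0,0.0045],[0,0,0]]
    - [[0.004,0,0.0045],[0,0,0]]

```text
clock: 26.9
tcp_pos: [0.5212, -0.1226, 0.029]
orientation: [1.635, 1.947, -0.596]
contact_force: [-3.2, 4.6, 5.3]
grip_width: 0.0654
gripper_force: 78.8
```

Contact with the bench. Releasing and backing out along the tool axis.

Emit:
servo_tool:
  commands:
    - [[0,0,0],[0,0,0]]
    - [[0,0,0],[0,0,0]]
    - [[0,0,0],[0,0,0]]
    - [[0,0,0],[0,0,0]]
    - [[0,0,0],[0,0,0]]
  claw: 0

```text
clock: 27.4
tcp_pos: [0.5211, -0.1227, 0.0285]
orientation: [1.635, 1.948, -0.596]
contact_force: [-0.2, -0.4, -0.8]
grip_width: 0.0857
gripper_force: 0.0
```

Emit:
servo_tool:
  commands:
    - [[0,0,-0.05],[0,0,0]]
    - [[0,0,-0.12],[0,0,0]]
    - [[0,0,-0.2],[0,0,0]]
    - [[0,0,-0.3],[0,0,0]]
    - [[0,0,-0.4],[0,0,0]]
    - [[0,0,-0.5],[0,0,0]]
    - [[0,0,-0.58],[0,0,0]]
    - [[0,0,-0.6],[0,0,0]]
    - [[0,0,-0.6],[0,0,0]]
    - [[0,0,-0.6],[0,0,0]]
    - [[0,0,-0.6],[0,0,0]]

```text
clock: 28.5
tcp_pos: [0.5039, -0.0286, 0.1429]
orientation: [1.636, 1.947, -0.598]
contact_force: [-0.2, -0.9, 0.1]
grip_width: 0.0855
gripper_force: 0.0
```

```bash
python3 -c "
from tgt import *
im,d,c,E=grab('wrist');save('z1.png',im);im2,d2,c2,E2=grab('scene')
X=cloud(d,c,E);b=(abs(X[...,0]-.52)<.06)&(abs(X[...,1]+.118)<.08)&(X[...,2]>.068)&(X[...,2]<.085);print('bar z',np.percentile(X[b],[2,50,98],axis=0))
save('z.png',np.hstack([cv2.resize(im,(400,300)),cv2.resize(im2[80:200,120:280],(400,300),interpolation=cv2.INTER_CUBIC)]))
print(r.get_obs()['contact_force'])"
```

```text
bar z [[ 0.4895 -0.1203  0.0683]
 [ 0.5201 -0.1099  0.0742]
 [ 0.551  -0.1028  0.0761]]
[-0.4679 -0.3194 -0.3669]
```

View pics/z.png

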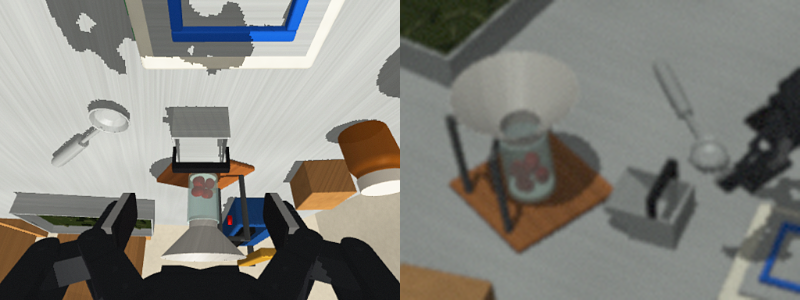

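The measure stands upright and empty on the bench (bar top at 75 mm, right picture (650, 205)). The dates are all low in the jar, at (203, 187) in the left picture, and the hand is clear.

```bash
python3 -c "
from bench import r
print(r.hand_in())"
```

```text
the job is handed in; nothing more can be done
None
```

The job is handed in at about 28.6 s of the 72 s allowed: the measure was seated and released in the pocket, the dates look to be all in the glass jar (I couldn't count all five), and the empty measure stands upright on the bench; the hand-in returned no verdict.

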